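# Unlock the inspection slide and push it home

### The job

Run the inspection slide home for measuring: press the orange lock button on the carriage down and, keeping it held down all the way, push the carriage along its rails until it is fully home against the red end stop; then let go of the button so that the lock grips again, and move clear. Use the fingertips only: do not grasp or lift anything, and leave all the other things where they are.

Things in the scene. Friction and masses are not known exactly. Their poses are not given: they have to be found in the camera images.
- slide_base: Fixed base of the slide, an aluminium plate 130 x 360 x 12 mm on the table with two steel rails. Origin: centre of its underside. Its y axis is the direction of travel, from the grey block at the start end (-y) to the red stop with a black bumper at the far end (face at y = 152.5 mm, top of the red block 60 mm above the table); x is across, z up.
- carriage (a joint): Position of the carriage along the rails, m: 0 at the start end, 0.130 home against the red end stop; grows along +y of slide_base. Starts locked between 0 and 0.04. The lock is a toothed rack: button up, the carriage cannot be moved (play under 1 mm); button down by 4 mm or more, it slides freely (0.6 N of friction, light damping, no spring).
- carriage_nose (a point): Middle of the front (+y) end face of the carriage, 39 mm above the table, which meets the red stop. The carriage is a grey plate 110 mm wide (x), 175 mm long (y), its top 46 mm above the table, with the button near its rear (-y) end and a steel fixture block ahead of the button.
- lock_button (a joint): Depth of the lock button, in m: 0 when up (locked), 0.008 fully down. A spring lifts it: it starts to move at 3 N and takes 5.4 N fully down. The carriage is free from about 3.5 mm down; 4 to 8 mm holds the lock open. Let go, it rises and its pin drops into the nearest notch (6.5 mm apart, one exactly at the end stop), shifting the carriage up to 3 mm. In the first instant of a run it springs up.
- button_top (a point): Centre of the top face of the orange lock button (56 mm across in x, 40 mm along y), which rides on the carriage; 72 mm above the table when up, 64 mm when fully down. Pressed straight down (-z). The point moves with the button. A black rim round its other three sides has its top 60 mm above the table; the push face stands on the +y side.
- push_face (a point): Middle of the rear upright face of the fixture block, 24 mm from the button centre along +y of slide_base, 77 mm above the table: a fingertip holding the button down can bear on it to push. 76 mm wide (x), looks to -y; the block is 113 mm long, its top 82 mm above the table. A copper housing (66 mm across, top 106 mm above the table) is screwed on it, beginning 35 mm beyond the face.
- ref_sphere: Loose bystander, to be left where it is: reference sphere, black round stand 54 mm across with a cream ball on top, 148 mm high, beside the slide's end stop on the +x side of slide_base. Origin: centre of its underside.
- spare_housing: Loose bystander, to be left where it is: copper-coloured flanged housing 66 mm across, 24 mm high, beside the slide on the +x side of slide_base. Origin: centre of its underside.
- gauge_block: Loose bystander, to be left where it is: steel gauge block 22 x 60 x 30 mm, beside the slide on the -x side of slide_base. Origin: centre of its underside.
- wash_bottle: Loose bystander, to be left where it is: white bottle 72 mm across, 190 mm high with its bent spout, standing to the right (-y). Origin: centre of its underside.
- screwdriver: Loose bystander, to be left where it is: screwdriver lying to the right (-y), along its own x axis. Origin: underside of its middle.
- plug_gauge: Loose bystander, to be left where it is: steel plug gauge 120 mm long, 22 mm thick, lying to the left (+y), along its own x axis. Origin: underside of its handle's middle.

How it is judged:
On the way, in this order (a step that is already met when the one before it is completed fails the run):
1. the lock button is pressed down by a finger while the carriage still stands where it was (value of joint lock_button above 0.003 m and contact force between the fingers and lock_button above 0.5 N and distance of push_face from where it was at the start of the episode below 0.01 m and value of joint carriage below 0.12 m), for 0.05 s.
2. the carriage is against the end stop with the button still held down (value of joint lock_button above 0.003 m and value of joint carriage above 0.127 m), for 0.1 s.
At the end, for the whole second after the job is handed in: The carriage stands within 4 mm of the end stop (joint at 0.126 m or more) and at rest, the lock button is up again (within 1 mm of its top), and every bystander is within 20 mm of where it started (value of joint carriage above 0.126 m and value of joint lock_button below 0.001 m and velocity of joint carriage between -0.005 and 0.005 m/s and distance of each of ref_sphere, spare_housing, gauge_block, wash_bottle, screwdriver, plug_gauge from where it was at the start of the episode below 0.02 m); the robot touches nothing.
It fails at once if the carriage is between its start (more than 10 mm from it) and the end stop (more than 5 mm from it) with the button up: the button was let go on the way or the lock was forced (value of joint lock_button below 0.0015 m and distance of push_face from where it was at the start of the episode above 0.01 m and value of joint carriage below 0.125 m).
It fails at once if a bystander is pushed aside by more than 20 mm, lifted or knocked over (distance of any of ref_sphere, spare_housing, gauge_block, wash_bottle, screwdriver, plug_gauge from where it was at the start of the episode above 0.02 m or height (world z) of any of ref_sphere, spare_housing, gauge_block, wash_bottle, screwdriver, plug_gauge above 0.01 m or angle between any of ref_sphere, spare_housing, gauge_block, wash_bottle's own z axis and vertical above 0.35 rad).
It also fails if it takes over 38 s, if anything falls off the work surface, if the arm or the gripper's body presses on something with over 40 N, if the wrist force passes 120 N, or if a joint passes its speed limit or range.

### The arm

A 6-joint arm with a two-finger parallel gripper is mounted at the origin on the work surface. World frame = base frame: x ahead of the robot, y to its left, z up, the work surface at z = 0. Lengths are in m, angles in rad, forces in N, time in s.
With the tool pointing down it reaches from about 0.25 to 0.775 m from the base axis. Payload 4 kg.
Tool frame: the origin (TCP) lies midway between the tips of the shut fingers; the grasp point (between the pads) lies 19 mm behind it; z points along the fingers, y is the line along which they close (so a half turn about z gives the same grasp; the last joint's range is limited). The gripper opens to 94 mm and grips with 3 to 60 N. Pads are 16 mm wide; open, the fingers measure 119 mm over their backs; the gripper's body (75 mm by 177 mm) begins 78 mm behind the grasp point.
Start: joints at [1.121, 0.087, 1.371, -0, 1.684, -0.103], TCP at [0.187, 0.517, 0.206] pointing down, gripper open.
Joint ranges: [-3.1, 3.1], [-0.76, 2.03], [0.27, 2.55], [-1.08, 4.22], [0.17, 2.65], [-2.57, 2.57]. Speed limits (rad/s): [2.79, 2.79, 3.14, 3.14, 3.14, 3.14].

### API

Orientations are given as [roll, pitch, yaw] about the fixed x, y, z axes, in that order (R = Rz(yaw) Ry(pitch) Rx(roll)).
In Python, from bench import get_obs, snapshot, close_job gives the robot as it stands. The module is installed in compiled form; this text tells all that it offers.
- The arm moves only by the tool drive_tool, never from a script. Its argument "commands" is a list of rows, each a list of 6 numbers: the shift along the tool's x, y, z in units of 0.04 m (1.0 is 0.04 m), then the turn, a rotation vector about the tool's x, y, z in units of 0.1 rad (1.0 is 0.1 rad). In form: [[dx, dy, dz, wx, wy, wz], ...]. A call has 1 to 20 rows; each row shifts and turns the commanded pose from where the row before left it, along the tool's axes as they then stand; what a row does not reach is not made up. A row lasts 1/8 s, in which the tool goes at most 62.5 mm and 10.7 degrees, less where a joint would pass 70% of its speed; a pose out of reach is approached as far as the arm can. A call with a number of a shift or a turn outside -1 to 1 is refused whole. A call with a gripper value outside its range is refused whole. "gripper" is the closure, from 0 (fully open) to 1 (shut), set as the call begins (left out, the last holds). The fingers move at their own pace and stop on an object; the grip force is fixed at half the most. Time passes only in rows, so rows that do not move let the fingers close. It gives the time, the measured TCP pose, the force, the opening and the grip force at its end, in the units of the state.
- get_obs(): the state, without advancing time (a new reading comes with each control period).
- snapshot(name): name is "scene" or "side" or "wrist"; returns a dict with "image" (384x512x3 uint8, blue, green, red), "range_z" (384x512 float32, m along the optical axis (not along the pixel's ray), 0 where there is no reading), "fx", "fy", "cx", "cy" (pixels), "k1" (the pictures are not rectified: a ray, as slopes to the right and down, at radius r is drawn at 1 + k1 r^2 times it, then the intrinsics apply), "rvec" (rotation vector, rad) and "tvec" (3), from world to camera coordinates, as OpenCV has them. Camera axes: x right, y down, z forward; pixel columns grow to the right and rows downward; lengths in m; the calibration is good to about 2 mm. A picture is of the moment at which its call begins.
- close_job(): hands the job in; it is judged then, once.
The state is a dict: "time": time; "joint_positions": joint angles; "qvel": joint speeds; "joint_torque": joint torques, N m; "tool_pos": TCP position; "ee_rot": TCP orientation; "wrist_force": force on the tool from outside, world axes, zero at the start; "wrist_torque": the same for the moment, N m; "width": finger opening in m; "finger_force": force on a finger pad.
Only numpy, scipy, OpenCV 4.12 (cv2) and the standard library are available. Lean on these libraries where they do the work, as an engineer would, in place of code of your own. Each camera call takes 0.05 s, during which the arm holds its last target. There are 200 camera calls.

## Working session

There is one attempt and no reset: what is moved stays moved. The work goes in short steps, Python scripts to look and compute and a tool call to move; the robot and the scene stay as the last step left them, time stands still between calls to the robot, and variables do not carry over. Pictures are saved under pics/ and viewed, at most 10 in all, crops included, and the job is handed in when it is done.

Besides the shell and the picture viewer there is one more tool, called as name([rows], argument=value, ...), one row to a line, values as JSON. drive_tool: Moves the arm, as the interface text tells. Its arguments: {"type":"object","properties":{"commands":{"type":"array"},"gripper":{"type":"number"}},"required":["commands"]}

```bash
mkdir -p pics
cat > h.py <<'E'
import numpy as np, cv2
from bench import get_obs, snapshot, close_job
def cloud(s):
    h,w=s["range_z"].shape
    u,v=np.meshgrid(np.arange(w),np.arange(h))
    K=np.array([[s["fx"],0,s["cx"]],[0,s["fy"],s["cy"]],[0,0,1.]])
    xd=(u-s["cx"])/s["fx"]; yd=(v-s["cy"])/s["fy"]; x,y=xd.copy(),yd.copy()
    for _ in range(20):
        f=1+s["k1"]*(x*x+y*y); x,y=xd/f,yd/f
    z=s["range_z"]; P=np.stack([x*z,y*z,z],-1)
    R=cv2.Rodrigues(np.array(s["rvec"],float))[0]; t=np.array(s["tvec"],float).ravel()
    W=(P-t)@R; W[z==0]=np.nan
    return W
E
python3 - <<'E'
from h import *
for n in("scene","side"):
    s=snapshot(n); cv2.imwrite(f"pics/{n}.png",cv2.resize(s["image"],(800,600))); np.save(n+".npy",cloud(s)); np.save(n+"_i.npy",s["image"])
o=get_obs(); print(o["time"],o["tool_pos"],o["ee_rot"],o["width"])
E
```

```text
0.1 [0.18671422 0.5168054  0.20441824] [-3.13957898e+00 -1.99451310e-04  2.79480069e+00] 0.09361570549316642
```

View pics/scene.png

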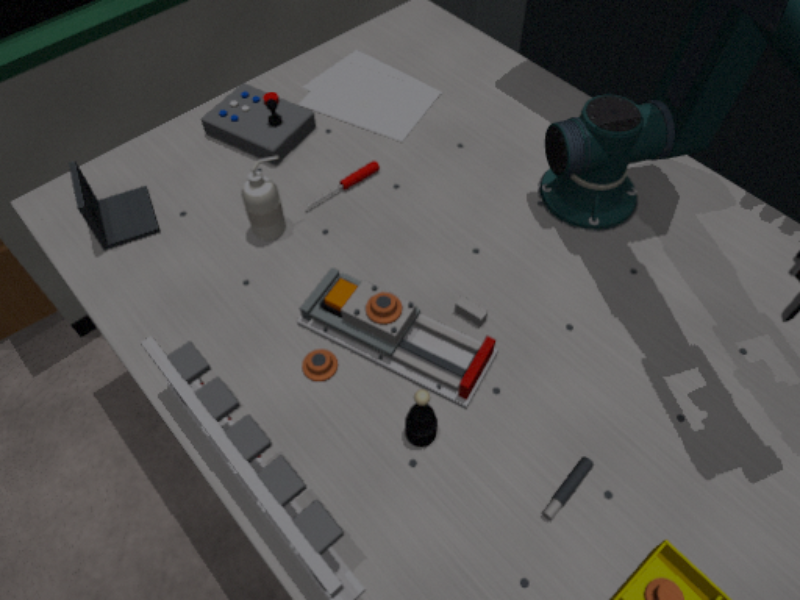

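View pics/side.png

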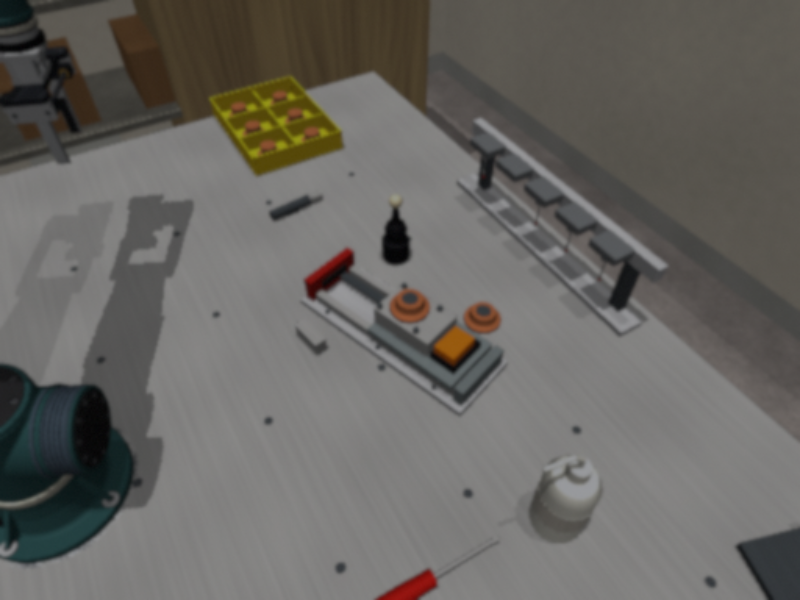

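The scene view shows the orange button at about (341,294) and the red stop at (478,366). In the side view they are at (455,345) and (330,272). Next I segment both by colour and combine that with depth.

Run:
```python
from h import *
B={"scene":((341,294),(478,366)),"side":((455,345),(330,272))}
for n in B:
    W=np.load(n+".npy"); hsv=cv2.cvtColor(np.load(n+"_i.npy"),cv2.COLOR_BGR2HSV).astype(int)
    C=[]
    for k,(p,lo,hi,zl,zh) in enumerate(((B[n][0],8,22,.062,.085),(B[n][1],-1,5,.05,.07))):
        c,r=int(p[0]*.64),int(p[1]*.64); m=np.zeros(hsv.shape[:2],bool); d=28
        m[r-d:r+d,c-d:c+d]=True
        H=hsv[...,0]; m&=(hsv[...,1]>150)&(hsv[...,2]>60)
        m&=((H>=lo)&(H<=hi)) if k==0 else ((H<=5)|(H>175))
        if k==0: # exclude copper: near pixel
            m[:]=m&(np.hypot(*(np.indices(m.shape)-np.array([r,c])[:,None,None]))<17)
        P=W[m]; P=P[np.isfinite(P[:,0])]; T=P[(P[:,2]>zl)&(P[:,2]<zh)]
        rect=cv2.minAreaRect((T[:,:2]*1000).astype(np.float32))
        print(n,k,len(P),len(T),T.mean(0).round(4),np.median(P[:,2]).round(4),rect)
        C.append(np.array(rect[0]))
    d=C[1]-C[0]; print("dir",d,np.degrees(np.arctan2(d[1],d[0])))
```

```text
scene 0 234 226 [ 0.6017 -0.1093  0.072 ] 0.0721 ((599.1276245117188, -108.98110961914062), (56.95603942871094, 43.79144287109375), 21.958316802978516)
scene 1 235 232 [0.5116 0.1561 0.0601] 0.0604 ((510.279296875, 154.52825927734375), (106.87982940673828, 17.405473709106445), 18.962623596191406)
dir [-88.84832764 263.5093689 ] 108.63273349575131
side 0 384 344 [ 0.5944 -0.1128  0.0709] 0.0711 ((595.3592529296875, -108.87823486328125), (56.115299224853516, 44.80936813354492), 18.303075790405273)
side 1 182 178 [0.5034 0.1499 0.0584] 0.0588 ((504.4833679199219, 151.03244018554688), (106.59088134765625, 17.205318450927734), 18.983583450317383)
dir [-90.87588501 259.91067505] 109.27180943248975
```

drive_tool([
  [0,0,0,0,0,1],
  [0,0,0,0,0,1],
  [0,0,0,0,0,1],
  [0,0,0,0,0,1],
  [0,0,0,0,0,1],
  [0,0,0,0,0,1],
  [0,0,0,0,0,1],
  [0,0,0,0,0,1],
  [0,0,0,0,0,0.92],
  [0,0,0,0,0,0],
], gripper=1)

```text
time: 1.35
tool_pos: [0.1868, 0.517, 0.2049]
ee_rot: [-3.141, 0.001, 1.904]
wrist_force: [0.0, -0.1, -0.4]
width: 0.0006
finger_force: 0.0
```

drive_tool([
  [-1,0.25,0,0,0,0],
  [-1,0.25,0,0,0,0],
  [-1,0.25,0,0,0,0],
  [-1,0.25,0,0,0,0],
  [-1,0.25,0,0,0,0],
  [-1,0.25,0,0,0,0],
  [-1,0.25,0,0,0,0],
  [-1,0.25,0,0,0,0],
  [-1,0.25,0,0,0,0],
  [-1,0.25,0,0,0,0],
  [-1,0.25,0,0,0,0],
  [-1,0.25,0,0,0,0],
  [-1,0.25,0,0,0,0],
  [-1,0.25,0,0,0,0],
  [-1,0.25,0,0,0,0],
  [-1,0.25,0,0,0,0],
  [-1,0.25,0,0,0,0],
  [-1,0.25,0,0,0,0],
  [0,0,0,0,0,0],
  [0,0,0,0,0,0],
])

```text
time: 3.85
tool_pos: [0.5914, -0.1043, 0.205]
ee_rot: [-3.141, -0.001, 1.904]
wrist_force: [-0.6, 0.5, 0.6]
width: 0.0009
finger_force: 0.0
```

Run:
```python
from h import *
s=snapshot("wrist"); cv2.imwrite("pics/w1.png",cv2.resize(s["image"],(800,600))); W=cloud(s)
hsv=cv2.cvtColor(s["image"],cv2.COLOR_BGR2HSV).astype(int)
o=get_obs(); p=np.array(o["tool_pos"]); print(o["time"],p,o["ee_rot"],o["width"],o["wrist_force"])
m=(hsv[...,0]>=8)&(hsv[...,0]<=22)&(hsv[...,1]>150)&(W[...,2]>.066)&(W[...,2]<.078)&(np.hypot(W[...,0]-.597,W[...,1]+.11)<.045)
T=W[m]; r=cv2.minAreaRect((T[:,:2]*1000).astype(np.float32)); print(len(T),T.mean(0),r)
```

```text
3.9 [ 0.59137389 -0.10391782  0.20542001] [-3.14140280e+00 -7.49410561e-04  1.90411870e+00] 0.0006073975229058308 [-0.10755498 -0.86742288  0.20491467]
1532 [ 0.59863799 -0.10839608  0.07347534] ((598.9296875, -109.1587142944336), (56.07614517211914, 39.47978591918945), 19.1236572265625)
```

View pics/w1.png

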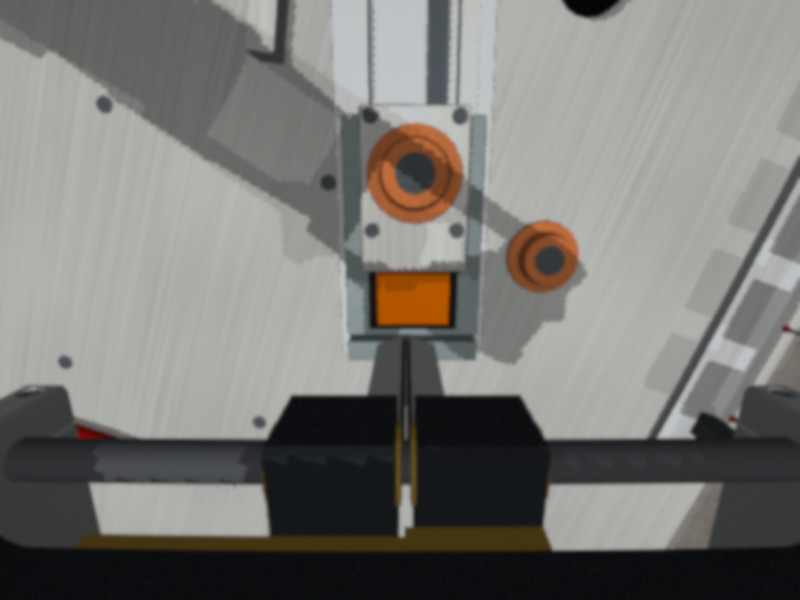

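The wrist view shows the button at (413,299), straight ahead of the shut fingers. Its fitted size of 56 x 39.5 mm and angle of 19.1° match the spec. Next I descend to just above it.

drive_tool([
  [0,0.135,0.8,0,0,0],
  [0,0,0.8,0,0,0],
  [0,0,0.8,0,0,0],
  [0,0,0.6,0,0,0],
  [0,0,0,0,0,0],
  [0,0,0,0,0,0],
])

```text
time: 4.65
tool_pos: [0.5974, -0.1024, 0.0871]
ee_rot: [3.14, 0.001, 1.904]
wrist_force: [-0.2, 0.4, 0.5]
width: 0.0003
finger_force: 0.0
```

drive_tool([
  [0,0,0.15,0,0,0],
  [0,0,0.15,0,0,0],
  [0,0,0.1,0,0,0],
  [0,0,0,0,0,0],
  [0,0,0,0,0,0],
  [0,0,0,0,0,0],
])

```text
time: 5.4
tool_pos: [0.5971, -0.1031, 0.07]
ee_rot: [3.141, 0.0, 1.903]
wrist_force: [1.0, 0.7, 2.7]
width: 0.0006
finger_force: 1.7
```

drive_tool([
  [0,0,0.05,0,0,0],
  [0,0,0.05,0,0,0],
  [0,0,0,0,0,0],
  [0,0,0,0,0,0],
  [0,0,0,0,0,0],
])

```text
time: 6.02
tool_pos: [0.5971, -0.1031, 0.0657]
ee_rot: [3.141, 0.0, 1.903]
wrist_force: [-0.3, 0.6, 4.4]
width: 0.0005
finger_force: 2.3
```

drive_tool([
  [0,0,0.03,0,0,0],
  [0,0,0,0,0,0],
  [0.1,0,0,0,0,0],
  [0.1,0,0,0,0,0],
  [0.1,0,0,0,0,0],
  [0.1,0,0,0,0,0],
  [0,0,0,0,0,0],
  [0,0,0,0,0,0],
])

```text
time: 7.02
tool_pos: [0.5918, -0.0875, 0.0644]
ee_rot: [3.141, -0.0, 1.903]
wrist_force: [-0.1, 1.0, 5.6]
width: 0.0006
finger_force: 2.5
```

Run:
```python
from h import *
o=get_obs(); print(o["time"],o["tool_pos"],o["wrist_force"])
s=snapshot("side"); cv2.imwrite("pics/s2.png",cv2.resize(s["image"][150:280,180:340],None,fx=4.5,fy=4.5,interpolation=cv2.INTER_CUBIC))
```

```text
7.025 [ 0.59180055 -0.08747398  0.06435632] [-0.12664865  1.00871676  5.60417965]
```

View pics/s2.png

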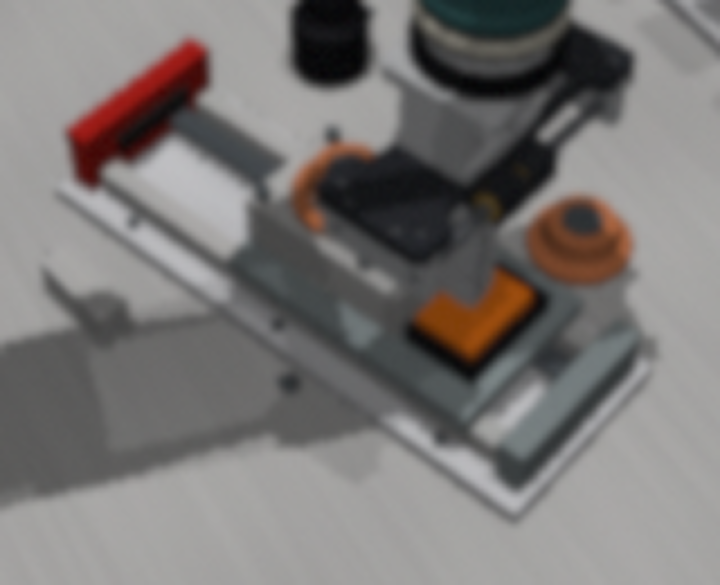

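The crop shows the fingertip at (475,290) on the pressed orange button. The carriage has left the grey start block, and the force is low and vertical, so I keep pushing.

drive_tool([
  [0.1,0,0,0,0,0],
  [0.12,0,0,0,0,0],
  [0.12,0,0,0,0,0],
  [0.12,0,0,0,0,0],
  [0.12,0,0,0,0,0],
  [0.12,0,0,0,0,0],
  [0.12,0,0,0,0,0],
  [0.12,0,0,0,0,0],
  [0.12,0,0,0,0,0],
  [0.12,0,0,0,0,0],
  [0.12,0,0,0,0,0],
  [0.12,0,0,0,0,0],
  [0.12,0,0,0,0,0],
  [0.12,0,0,0,0,0],
  [0.12,0,0,0,0,0],
  [0.1,0,0,0,0,0],
  [0,0,0,0,0,0],
  [0,0,0,0,0,0],
])

```text
time: 9.32
tool_pos: [0.5675, -0.0163, 0.0645]
ee_rot: [3.14, -0.0, 1.903]
wrist_force: [0.5, -0.4, 5.3]
width: 0.0002
finger_force: 2.5
```

Run:
```python
from h import *
o=get_obs(); print(o["time"],o["tool_pos"],o["wrist_force"])
s=snapshot("side"); cv2.imwrite("pics/s3.png",cv2.resize(s["image"][150:280,180:340],None,fx=4.5,fy=4.5,interpolation=cv2.INTER_CUBIC))
```

```text
9.325 [ 0.56751292 -0.01632499  0.06448126] [ 0.53088484 -0.39351796  5.28889728]
```

View pics/s3.png

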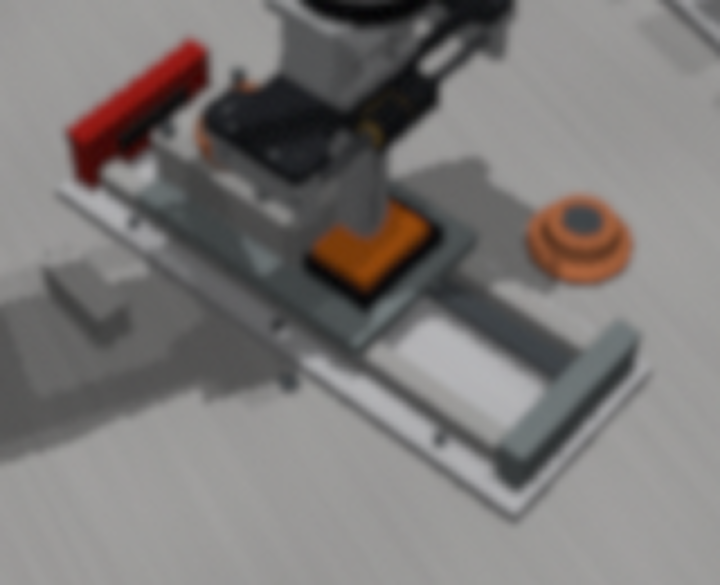

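The carriage nose at (150,165) is now about 25–30 mm short of the bumper, and the button is still held down. I continue more slowly.

drive_tool([
  [0.1,0,0,0,0,0],
  [0.1,0,0,0,0,0],
  [0.1,0,0,0,0,0],
  [0.1,0,0,0,0,0],
  [0.1,0,0,0,0,0],
  [0,0,0,0,0,0],
  [0,0,0,0,0,0],
])

```text
time: 10.25
tool_pos: [0.561, 0.0026, 0.0645]
ee_rot: [3.14, -0.0, 1.903]
wrist_force: [0.3, 0.2, 6.2]
width: 0.0007
finger_force: 2.5
```

drive_tool([
  [0.06,0,0,0,0,0],
  [0.06,0,0,0,0,0],
  [0.06,0,0,0,0,0],
  [0,0,0,0,0,0],
  [0,0,0,0,0,0],
])

```text
time: 10.88
tool_pos: [0.5587, 0.0092, 0.0645]
ee_rot: [3.14, -0.0, 1.903]
wrist_force: [0.1, 0.4, 5.6]
width: 0.0005
finger_force: 2.5
```

drive_tool([
  [0.06,0,0,0,0,0],
  [0.06,0,0,0,0,0],
  [0.06,0,0,0,0,0],
  [0,0,0,0,0,0],
  [0,0,0,0,0,0],
])

```text
time: 11.5
tool_pos: [0.5564, 0.016, 0.0645]
ee_rot: [3.14, -0.0, 1.903]
wrist_force: [0.8, 0.8, 5.3]
width: 0.0006
finger_force: 2.5
```

Run:
```python
from h import *
o=get_obs(); print(o["time"],o["tool_pos"],o["wrist_force"])
s=snapshot("side"); cv2.imwrite("pics/s4.png",cv2.resize(s["image"][150:250,180:300],None,fx=6,fy=6,interpolation=cv2.INTER_CUBIC))
```

```text
11.5 [0.55640587 0.01601994 0.06449486] [0.79101594 0.81855125 5.25580322]
```

View pics/s4.png

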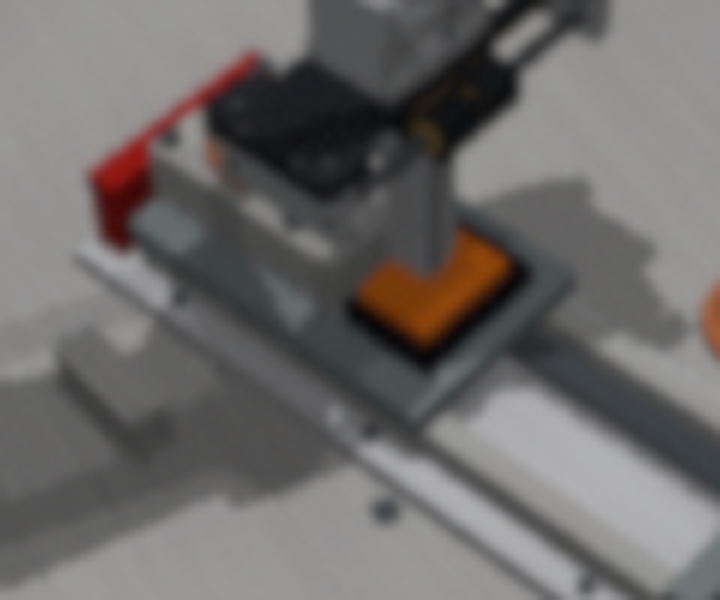

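The nose at (140,225) is now very close to the red stop's bumper. I continue in small steps until a reaction force appears.

drive_tool([
  [0.05,0,0,0,0,0],
  [0.05,0,0,0,0,0],
  [0.05,0,0,0,0,0],
  [0,0,0,0,0,0],
  [0,0,0,0,0,0],
])

```text
time: 12.18
tool_pos: [0.5546, 0.0208, 0.0646]
ee_rot: [3.141, 0.001, 1.902]
wrist_force: [2.3, -3.7, 4.6]
width: 0.0004
finger_force: 2.5
```

drive_tool([
  [0.04,0,0,0,0,0],
  [0.04,0,0,0,0,0],
  [0,0,0,0,0,0],
  [0,0,0,0,0,0],
])

```text
time: 12.68
tool_pos: [0.5531, 0.0241, 0.0644]
ee_rot: [3.141, 0.001, 1.903]
wrist_force: [0.8, -3.3, 5.3]
width: 0.0007
finger_force: 2.5
```

drive_tool([
  [0.05,0,0,0,0,0],
  [0.05,0,0,0,0,0],
  [0,0,0,0,0,0],
  [0,0,0,0,0,0],
])

```text
time: 13.18
tool_pos: [0.5522, 0.0264, 0.0643]
ee_rot: [-3.142, 0.003, 1.902]
wrist_force: [3.1, -6.4, 4.1]
width: 0.0006
finger_force: 5.0
```

drive_tool([
  [0.05,0,0,0,0,0],
  [0.05,0,0,0,0,0],
  [0,0,0,0,0,0],
  [0,0,0,0,0,0],
])

```text
time: 13.68
tool_pos: [0.5522, 0.0265, 0.0645]
ee_rot: [3.141, 0.011, 1.901]
wrist_force: [5.0, -14.4, 1.9]
width: 0.0008
finger_force: 11.1
```

The fingertip is firm against the push face with about 15 N of reaction and no further travel, so the carriage is at the stop. I ease the push a little and lift straight up.

drive_tool([
  [-0.05,0,0,0,0,0],
  [0,0,0,0,0,0],
  [0,0,-0.1,0,0,0],
  [0,0,-0.1,0,0,0],
  [0,0,-0.15,0,0,0],
  [-0.1,0,-0.2,0,0,0],
  [-0.1,0,-0.5,0,0,0],
  [0,0,-1,0,0,0],
  [0,0,-1,0,0,0],
  [0,0,-1,0,0,0],
  [-1,0,0,0,0,0],
  [-1,0,0,0,0,0],
  [-1,0,0,0,0,0],
  [0,0,0,0,0,0],
  [0,0,0,0,0,0],
  [0,0,0,0,0,0],
])

```text
time: 15.68
tool_pos: [0.5922, -0.0894, 0.2259]
ee_rot: [-3.141, -0.002, 1.905]
wrist_force: [0.7, -0.7, -0.3]
width: 0.0002
finger_force: 0.0
```

Run:
```python
from h import *
o=get_obs(); print(o["time"],o["tool_pos"],o["wrist_force"])
s=snapshot("wrist"); W=cloud(s); hsv=cv2.cvtColor(s["image"],cv2.COLOR_BGR2HSV).astype(int)
m=(hsv[...,0]>=8)&(hsv[...,0]<=22)&(hsv[...,1]>150)&(W[...,2]>.058)&(W[...,2]<.08)&(np.hypot(W[...,0]-.557,W[...,1]-.012)<.045)
T=W[m]; 
if len(T): print(len(T),T.mean(0),cv2.minAreaRect((T[:,:2]*1000).astype(np.float32)))
s=snapshot("scene"); W=cloud(s)
a=s["image"][160:290,180:340]; cv2.imwrite("pics/e.png",cv2.resize(a,None,fx=4.5,fy=4.5,interpolation=cv2.INTER_CUBIC))
```

```text
15.675 [ 0.5922419  -0.08935359  0.22594119] [ 0.66953839 -0.69033298 -0.30471981]
1741 [0.55657266 0.01321357 0.07330252] ((557.0106201171875, 12.920793533325195), (60.36790084838867, 39.67757797241211), 19.23671531677246)
```

View pics/e.png

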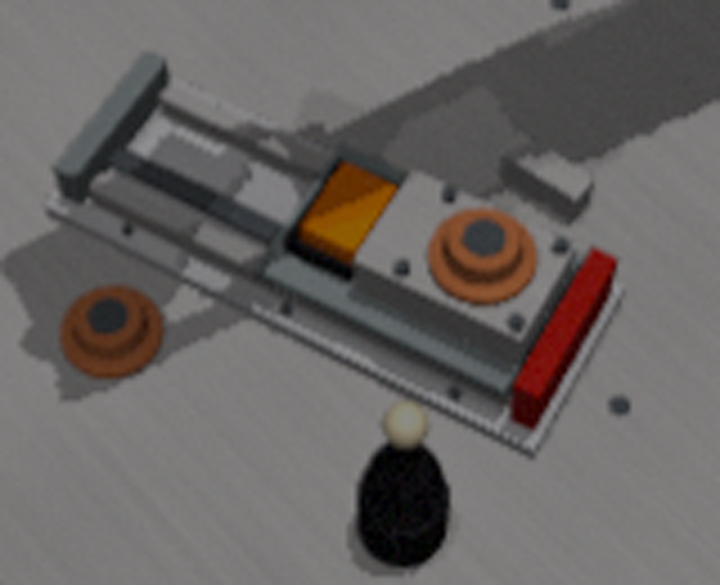

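The carriage nose at (520,390) is flush against the red stop. The button at (345,215) is back up: it reads 73.3 mm, the same as before pressing. The bystanders are where they were and the arm is clear.

```bash
python3 -c "
from bench import close_job
print(close_job())"
```

```text
the job is handed in; nothing more can be done
None
```

I pushed the carriage home against the red stop with the lock button held down, then released it; in the last images the button is up, the arm is clear and the bystanders in view have not moved; the job is handed in, but no verdict came back.

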